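# Seat the matching thread gauge leaf in a pump spindle

## Robot

A 6-joint arm with a two-finger parallel gripper is mounted at the origin on the work surface. World frame = base frame: x ahead of the robot, y to its left, z up, the work surface at z = 0. Lengths are in mm, angles in rad, forces in N, time in s.
With the tool pointing down it reaches from about 300 to 775 mm from the base axis. Payload 14.6 kg.
Tool frame: the origin (TCP) lies at the very end of the fingers, on their centre line; the grasp point (between the pads) lies 19 mm behind it; z points along the fingers, y is the line along which they close (so a half turn about z gives the same grasp; the last joint's range is limited). The gripper opens to 94 mm and grips with 3 to 60 N. Pads are 16 mm wide; open, the fingers measure 119 mm over their backs; the gripper's body (75 mm by 177 mm) begins 78 mm behind the grasp point.
Start: joints at [1.19, 0.3, 1.521, -0, 1.321, -0.067], TCP at [169.769, 523.133, 205.446] pointing down, gripper open.
Joint ranges: [-3.03, 3.03], [-0.79, 2.21], [0.23, 2.52], [-1.04, 4.18], [0, 3.07], [-2.55, 2.55]. Speed limits (rad/s): [2.22, 2.22, 2.57, 3.14, 3.14, 3.14].

## Interface

Orientations are given as [roll, pitch, yaw] about the fixed x, y, z axes, in that order (R = Rz(yaw) Ry(pitch) Rx(roll)).
In Python, from cell import manip, camera, get_calibration gives the robot as it stands. The module is installed in compiled form; this text tells all that it offers.
- The arm moves only by the tool jog_arm, never from a script. Its argument "plan" is one flat list of numbers, 6 for each row, row after row: the shift along the world's x, y, z in m, then the turn, a rotation vector about the world's x, y, z in degrees. A call has 1 to 20 rows; each row is the pose to reach, as a shift and turn from the pose commanded when the call began; what a row does not reach only later rows make up. A row lasts 1/10 s, in which the tool goes at most 50 mm and 8.59 degrees, less where a joint would pass 70% of its speed; a pose out of reach is approached as far as the arm can. A call with a gripper value outside its range is refused whole. "claw" is the finger opening in m, from 0 to 0.094, set as the call begins (left out, the last holds). The fingers move at their own pace and stop on an object; "force" is the grip in N (left out, the last holds). Time passes only in rows, so rows that repeat a pose let the fingers close. It gives the time, the measured TCP pose, the force, the opening and the grip force at its end, in the units of the state.
- manip.read_state(): the state, without advancing time (a new reading comes with each control period).
- camera(name): name is "side" or "top" or "wrist"; returns (picture, depth): 384x512x3 uint8, red, green, blue; 384x512 float32, mm along the optical axis (not along the pixel's ray), 0 where there is no reading.
- get_calibration(name): a dict with "fx", "fy", "cx", "cy" (pixels), "origin" and "attitude" of the camera in the world. Camera axes: x right, y down, z forward; pixel columns grow to the right and rows downward; lengths in mm; the calibration is good to about 2 mm. A picture is of the moment at which its call begins: read the wrist's pose just before it. get_calibration takes no time and is no camera call; for the wrist camera it gives the pose at the moment of the call.
- manip.sign_off(): hands the job in; it is judged then, once.
The state is a dict: "clock": time; "joints": joint angles; "qd": joint speeds; "effort": joint torques, N m; "eef_pos": TCP position; "eef_rot": TCP orientation; "wrist_force": force on the tool from outside, world axes, zero at the start; "moment": the same for the moment, N m; "finger_gap": finger opening in mm; "finger_force": force on a finger pad.
Only numpy, scipy, OpenCV 4.12 (cv2) and the standard library are available. Lean on these libraries where they do the work, as an engineer would, in place of code of your own. Each camera call takes 0.05 s, during which the arm holds its last target. There are 200 camera calls.

## Task

Pick the thread gauge leaf whose teeth match the thread of the spindle in the cradle, lay it on the cradle's flat rest and work its teeth fully home into the thread, feeling for the grooves with light finger pressure. Press it home gently for a moment to check that it sits flat and square with no gap, then let go and leave it seated there; leave the other leaves and everything else on the bench where they lie.

Things in the scene. Friction and masses are not known exactly. Their poses are not given: they have to be found in the camera images.
- cradle: Grey metal inspection cradle, fixed: base plate 160 x 250 x 12 mm and, on its -x side, a flat raised rest whose top is 37 mm above the bench, spanning x = -110 to -28 mm, y = -60 to 60 mm. Origin on the bench straight below the middle of the spindle's axis; x points from the rest to the spindle, y along the spindle. Fixed dark V-blocks at y = +-103 mm (20 mm wide, top at 58 mm) hold the spindle.
- spindle: Steel spindle in its V-blocks; origin mid-axis, 40 mm above the bench, axes as the cradle's (y = spindle axis). Thread over about y = -66 to 66 mm: pitch 12 mm, crest diameter 48, root 38, grooves 5 mm deep, 6.2 mm wide at the mouth, 4.8 at the root. Its turn is unknown: where along y the grooves lie varies; this frame does not show it: see or feel it. It does not give; 20 N on it is too much.
- board: White plastic board 290 (x) x 100 (y) x 8 mm, fixed, on which the three gauge leaves lie in any order. Origin at the centre of its underside, on the bench; x along its length.
- leaf_mid: The matching leaf, loose, 0.1 to 0.16 kg: steel plate 6 mm thick, x = -30 to 20 mm, y = -26 to 26 mm, with four square teeth (4 mm wide, pitch 12 mm) at y = -18, -6, 6, 18 mm reaching to x = 24.7 mm. Upright dark grip tab 14 (x) x 18 (y) mm centred at x = -15 mm, its top 40 mm above the underside. Origin at the underside; x to the teeth, z up. Lies flat, teeth roughly to the board's +x.
- leaf_fine: Not matching: a leaf with the same plate and tab but six small teeth, pitch 8 mm, reaching 3.5 mm out of the plate. Leave it.
- leaf_coarse: Not matching: a leaf with the same plate and tab but three large teeth, pitch 17 mm, reaching 7 mm out of the plate. Leave it.
- tab (a point): Middle of the matching leaf's grip tab: 23 mm above the leaf's underside, 39.7 mm behind its tooth tips. Axes as the leaf's.
- teeth (a point): Middle of the line of the matching leaf's tooth tips, at half the plate's thickness (3 mm above its underside). Fully seated on the rest with its x along the spindle's x, it is at about x = -19.3 mm, z = 0 in the spindle's frame; the plate then meets the crests; tips standing on the crests are at x = -24 mm.
- amber: Bystander: amber glass bottle with blue cap, 86 mm across, 180 mm high; origin at its underside.
- clear: Bystander: clear glass bottle with blue cap, 72 mm across, 150 mm high; origin at its underside.
- cap_orange: Bystander: orange plastic cap ring, 48 mm across, 22 mm high; origin at its underside.
- cap_blue: Bystander: blue plastic cap ring, 48 mm across, 22 mm high; origin at its underside.
- wrench: Bystander: steel wrench lying on the bench; origin at its underside.
- beaker: Bystander: glass beaker, 68 mm across, 85 mm high; origin at its underside.
- driver: Bystander: screwdriver lying on the bench; origin at its underside.
Mind the look-alikes: they are no part of the job. Leave any blue, green or orange look-alike of the leaf_mid alone.

How it is judged:
By the outcome, as a careful person would: the job done as asked, in the order asked, and still so for the second after the job is handed in, with the robot touching nothing.
It also fails if it takes over 58 s, if anything falls off the work surface, if the arm or the gripper's body presses on something with over 40 N, if the wrist force passes 120 N, or if a joint passes its speed limit or range.

## Working session

There is one attempt and no reset: what is moved stays moved. The work goes in short steps, Python scripts to look and compute and a tool call to move; the robot and the scene stay as the last step left them, time stands still between calls to the robot, and variables do not carry over. Pictures are saved under pics/ and viewed, at most 10 in all, crops included, and the job is handed in when it is done.

Besides the shell and the picture viewer there is one more tool, called after ">>>" as name(argument=value, ...) on one line, values as JSON. jog_arm: Moves the arm, as the interface text tells. Its arguments: {"type":"object","properties":{"plan":{"type":"array"},"claw":{"type":"number"},"force":{"type":"number"}},"required":["plan"]}

```bash
mkdir -p pics
cat > h.py <<'E'
import numpy as np, cv2
from cell import manip, camera, get_calibration
def snap(n,f):
    c=get_calibration(n); p,d=camera(n); cv2.imwrite('pics/%s.png'%f,p[:,:,::-1]); np.savez('pics/%s.npz'%f,p=p,d=d,**{k:np.array(v) for k,v in c.items()}); return p,d,c
def load(f): 
    z=np.load('pics/%s.npz'%f); return z['p'],z['d'],z
from scipy.spatial.transform import Rotation as Ro
def att(c):
    A=np.array(c['attitude'],float); return A if A.shape==(3,3) else Ro.from_euler('xyz',A).as_matrix()
def ray(c,uv,z):
    uv=np.atleast_2d(uv).astype(float)
    d=np.c_[(uv[:,0]-c['cx'])/c['fx'],(uv[:,1]-c['cy'])/c['fy'],np.ones(len(uv))]@att(c).T
    o=np.array(c['origin'],float); return o+d*((z-o[2])/d[:,2])[:,None]
def pts(c,d):
    v,u=np.mgrid[:d.shape[0],:d.shape[1]]
    q=np.stack([(u-c['cx'])/c['fx']*d,(v-c['cy'])/c['fy']*d,d],-1); return q@att(c).T+np.array(c['origin'],float)
E
python3 - <<'E'
from h import *
for n in ('top','side'):
    p,d,c=snap(n,n+'0'); print(n,c)
print(manip.read_state())
a=cv2.imread('pics/top0.png'); cv2.imwrite('pics/top0b.png',cv2.resize(a,(800,600),interpolation=cv2.INTER_CUBIC))
E
```

```text
top {'fx': 438.8732547790168, 'fy': 438.8732547790168, 'cx': 248.31690813783058, 'cy': 196.38309301917056, 'origin': array([ 420.17448658,  -20.25153488, 1447.97806708]), 'attitude': array([-3.03670794,  0.02485312, -1.59851884])}
side {'fx': 488.99893861066334, 'fy': 488.99893861066334, 'cx': 257.4357020646835, 'cy': 192.75126580186387, 'origin': array([ 393.93687555, 1013.69507746,  758.63568636]), 'attitude': array([-2.15777857, -0.01710073, -2.98455867])}
{'clock': 0.1, 'joints': array([ 1.19036699e+00,  3.00414479e-01,  1.52150950e+00, -2.18040173e-05,
        1.32070059e+00, -6.65832754e-02]), 'qd': array([-0.00036673, -0.00218765, -0.00013538, -0.00204512, -0.00289348,
       -0.00079031]), 'effort': array([-2.91659535e-04, -5.32643223e+01, -3.53283656e+01,  7.08980835e-02,
        2.34482624e-02, -7.94925973e-05]), 'eef_pos': array([169.70840443, 522.91792044, 204.94766817]), 'eef_rot': array([-3.14056161e+00, -4.75846276e-05,  2.82775197e+00]), 'wrist_force': array([-0.29504173, -0.0477627 ,  0.14260823]), 'moment': array([-0.00169088, -0.01237991,  0.00791198]), 'finger_force': 0.0, 'finger_gap': 93.82168004478355}
```

View pics/top0b.png

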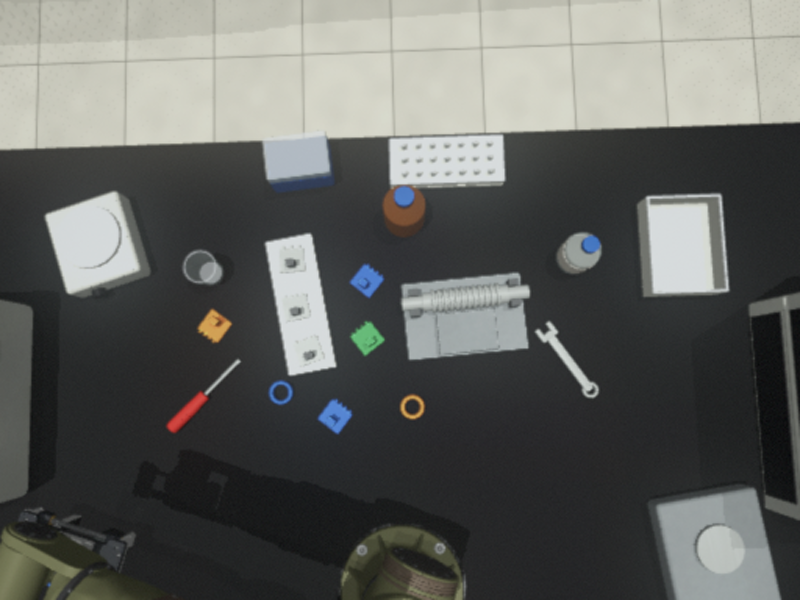

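The top view shows these candidates (800x600 pixels):
- Three grey leaves on the white board at (290,260), (297,308) and (309,352).
- Look-alikes off the board: blue (367,281), green (367,338), blue (335,416) and orange (214,326).

The matching leaf is one of the three grey ones. The cradle is at (465,315), with its rest towards the robot. Next I'll measure the board and cradle, then look with the wrist camera.

Run:
```python
from h import *
p,d,c=load('top0'); k=0.64
uv=np.array([[290,260],[297,308],[309,352]])*k
print('leaves',ray(c,uv,14)); 
X=pts(c,d)
h=cv2.cvtColor(p,cv2.COLOR_RGB2HSV)
m=((h[...,2]>190)&(h[...,1]<40)).astype(np.uint8); m[:, :165]=0; m[:,218:]=0; m[:145]=0; m[245:]=0
m=cv2.morphologyEx(m,cv2.MORPH_CLOSE,np.ones((15,15)))
ct=max(cv2.findContours(m,0,2)[0],key=cv2.contourArea); b=cv2.boxPoints(cv2.minAreaRect(ct)); print('board',ray(c,b,8).round(1))
# cradle points via depth
for n in('top0','side0'):
    p,d,c=load(n);X=pts(c,d);w=(d>0)&(X[...,0]>350)&(X[...,0]<640)&(X[...,1]>-260)&(X[...,1]<40)
    for lo,hi in((8,16),(33,41),(54,70)):
        s=w&(X[...,2]>lo)&(X[...,2]<hi); q=X[s]; 
        if len(q)>20: print(n,lo,len(q),q.mean(0).round(1),cv2.minAreaRect(q[:,:2].astype(np.float32)))
c=get_calibration('wrist'); print(c)
a=cv2.imread('pics/top0.png')[145:245,160:345]; cv2.imwrite('pics/c1.png',cv2.resize(a,None,fx=4,fy=4,interpolation=cv2.INTER_CUBIC))
```

```text
leaves [[678.55278215 216.74859774  14.        ]
 [575.49140594 203.23179022  14.        ]
 [482.0569402  179.29073567  14.        ]]
board [[720.7 272.4   8. ]
 [736.1 173.5   8. ]
 [451.7 126.1   8. ]
 [436.6 222.9   8. ]]
top0 8 1280 [ 541.5 -130.9   12.1] ((494.21173095703125, -110.05180358886719), (287.10797119140625, 299.8743896484375), 0.006218533962965012)
top0 33 788 [ 516.7 -151.6   37.3] ((541.0604248046875, -152.27708435058594), (134.2280731201172, 204.3397216796875), 4.999153137207031)
top0 54 705 [ 583.5 -146.3   59.8] ((583.7252197265625, -139.93844604492188), (56.077213287353516, 239.61328125), 4.0483717918396)
side0 8 1016 [532.3 -82.4  12.8] ((492.52105712890625, -115.38700866699219), (271.8610534667969, 306.0699462890625), 4.207692623138428)
side0 33 748 [ 521.7 -136.6   38. ] ((543.1372680664062, -131.05169677734375), (136.80601501464844, 226.06187438964844), 4.530559062957764)
side0 54 601 [ 583.6 -129.    60.1] ((585.3980712890625, -138.0123748779297), (56.240142822265625, 242.50765991210938), 4.144956111907959)
{'fx': 344.6224807193611, 'fy': 344.6224807193611, 'cx': 257.5002232691005, 'cy': 189.42930195657922, 'origin': array([102.01310117, 545.37328071, 383.60212595]), 'attitude': array([2.89173692e+00, 3.39016839e-04, 1.25591088e+00])}
```

View pics/c1.png

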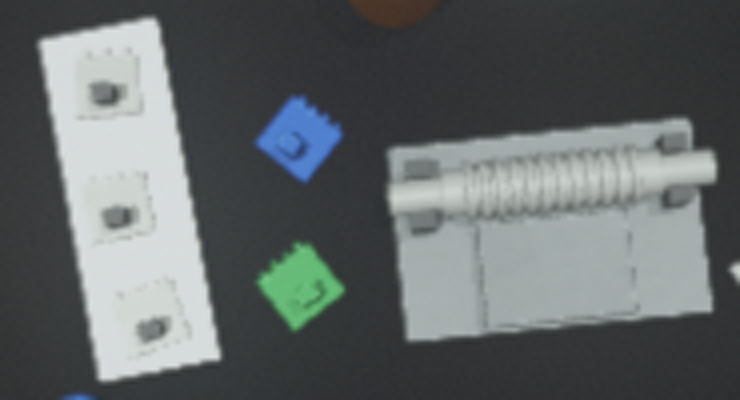

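The teeth point to world +x (up), and the top leaf looks coarse. I'll get a closer view to choose.

>>> jog_arm(plan=[0.02,-0.017,0,0,0,2,0.06,-0.05,0,0,0,5,0.1,-0.084,0,0,0,8,0.14,-0.118,0,0,0,11,0.18,-0.151,0,0,0,14,0.22,-0.185,0,0,0,17,0.26,-0.218,0,0,0,20,0.3,-0.252,0,0,0,23,0.34,-0.286,0,0,0,24,0.375,-0.315,0,0,0,24,0.39,-0.328,0,0,0,24,0.39,-0.328,0,0,0,24,0.39,-0.328,0,0,0,24])

```text
clock: 1.4
eef_pos: [559.7, 194.8, 204.8]
eef_rot: [-3.142, -0.001, -3.038]
wrist_force: [-0.4, -0.3, 0.2]
finger_gap: 93.7
finger_force: 0.0
```

Run:
```python
from h import *
s=manip.read_state(); print(s['clock'],s['eef_pos'],s['eef_rot'],s['joints'])
snap('wrist','w1')
a=cv2.imread('pics/w1.png'); cv2.imwrite('pics/w1b.png',cv2.resize(a,(800,600),interpolation=cv2.INTER_CUBIC))
```

```text
1.4 [559.71212762 194.76601039 204.81621094] [-3.14156737e+00 -1.16562693e-03 -3.03766991e+00] [ 2.72993798e-01  3.96559937e-01  1.39296742e+00  1.75350533e-04
  1.35321856e+00 -1.40176324e+00]
```

View pics/w1b.png

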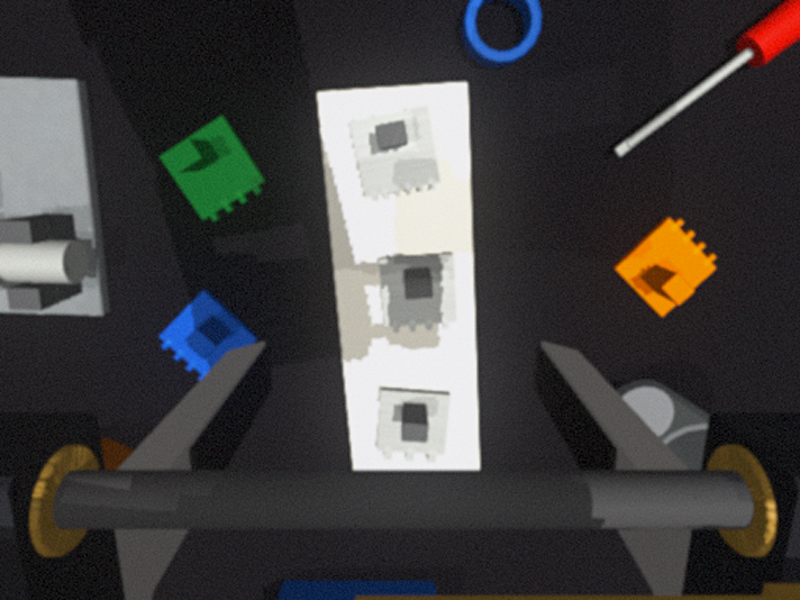

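From closer, the wrist view has world -x at the top. The top leaf (395,150) has about 6 small teeth, so it's the fine one. The bottom leaf (413,420) has 3 teeth, so it's the coarse one. The middle leaf (415,290) seems to have 4 teeth, so it's the one I want. I'll move above it for the check crop.

>>> jog_arm(plan=[0.004,0.003,-0.03,0,0,0,0.008,0.006,-0.06,0,0,0,0.012,0.008,-0.09,0,0,0,0.012,0.008,-0.09,0,0,0,0.012,0.008,-0.09,0,0,0])

```text
clock: 1.95
eef_pos: [571.4, 203.9, 116.3]
eef_rot: [3.142, 0.0, -3.035]
wrist_force: [0.4, -0.3, -0.2]
finger_gap: 93.9
finger_force: 0.0
```

Run:
```python
from h import *
s=manip.read_state(); print(s['clock'],s['eef_pos'],s['eef_rot'])
p,d,c=snap('wrist','w2')
X=pts(c,d); w=(abs(X[...,0]-575)<50)&(abs(X[...,1]-203)<45)&(d>0)
t=w&(X[...,2]>43)&(X[...,2]<55); q=X[t]; print('tab',len(q),q.mean(0),cv2.minAreaRect(q[:,:2].astype(np.float32)))
l=w&(X[...,2]>11.5)&(X[...,2]<17); q=X[l]; print('plate',len(q),np.median(q,0),cv2.minAreaRect(q[:,:2].astype(np.float32)))
v,u=np.where(w); y0,y1,x0,x1=v.min(),v.max(),u.min(),u.max(); print(y0,x0)
a=cv2.imread('pics/w2.png')[y0:y1,x0:x1]; b=cv2.normalize(np.clip(X[y0:y1,x0:x1,2],4,20),None,0,255,cv2.NORM_MINMAX).astype(np.uint8)
a=np.hstack([a,cv2.cvtColor(b,8)]); f=min(800/a.shape[1],600/a.shape[0]); cv2.imwrite('pics/w2b.png',cv2.resize(a,None,fx=f,fy=f,interpolation=cv2.INTER_CUBIC)); print(f)
```

```text
1.95 [571.36284959 203.90671511 116.33954247] [ 3.14158602e+00  3.71531455e-05 -3.03529570e+00]
tab 458 [567.00397307 205.58266188  47.21926937] ((567.5338745117188, 205.7318878173828), (14.38980484008789, 17.934385299682617), 10.54687786102295)
plate 2968 [579.97684167 208.39583629  13.43461716] ((579.7164306640625, 207.89219665527344), (55.25154113769531, 52.10007858276367), 10.34605884552002)
127 52
0.8791208791208791
```

View pics/w2b.png

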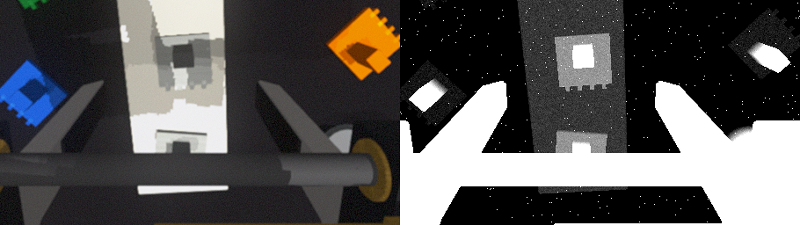

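The depth half of the crop shows four teeth on the middle leaf (583,88). Its footprint is 55.3 x 52.1 mm, close to the 54.7 x 52 given, so it's the matching leaf. The tab is at (567.4, 205.7) and its yaw is 10.4°. I'll grasp with the TCP at z≈18, clear of the plate top at 14.

>>> jog_arm(plan=[-0.002,0.001,-0.025,0,0,2,-0.0044,0.0026,-0.05,0,0,4.3,-0.0044,0.0026,-0.075,0,0,4.3,-0.0044,0.0026,-0.09,0,0,4.3,-0.0044,0.0026,-0.0975,0,0,4.3,-0.0044,0.0026,-0.0975,0,0,4.3,-0.0044,0.0026,-0.0975,0,0,4.3], claw=0.045)

```text
clock: 2.7
eef_pos: [568.0, 205.9, 19.3]
eef_rot: [3.141, 0.002, -2.962]
wrist_force: [-0.1, 0.2, 0.2]
finger_gap: 45.7
finger_force: 0.0
```

>>> jog_arm(plan=[0,0,0,0,0,0,0,0,0,0,0,0,0,0,0,0,0,0,0,0,0,0,0,0,0,0,0,0,0,0], claw=0.01, force=20)

```text
clock: 3.2
eef_pos: [567.5, 205.8, 18.2]
eef_rot: [3.142, 0.0, -2.961]
wrist_force: [-1.0, -0.1, 3.0]
finger_gap: 17.9
finger_force: 20.0
```

>>> jog_arm(plan=[0,0,0.02,0,0,0,0,0,0.06,0,0,0,0,0,0.1,0,0,0,0,-0.02,0.13,0,0,0,0,-0.06,0.147,0,0,-2,0,-0.11,0.147,0,0,-4,0,-0.16,0.147,0,0,-5.5,0,-0.21,0.147,0,0,-5.5,0,-0.26,0.147,0,0,-5.5,0,-0.3,0.147,0,0,-5.5,0,-0.325,0.147,0,0,-5.5,0,-0.34,0.147,0,0,-5.5,0,-0.34,0.147,0,0,-5.5,0,-0.34,0.147,0,0,-5.5,0,-0.34,0.147,0,0,-5.5])

```text
clock: 4.7
eef_pos: [567.5, -132.9, 164.9]
eef_rot: [3.141, -0.0, -3.056]
wrist_force: [0.2, 0.2, -1.0]
finger_gap: 18.0
finger_force: 20.0
```

Run:
```python
from h import *
s=manip.read_state(); print(s['clock'],s['eef_pos'],s['eef_rot'],s['wrist_force'],s['finger_gap'])
p,d,c=snap('wrist','w3')
X=pts(c,d)
for n,(dd,cc) in {'w3':(d,c),'top0':load('top0')[1:]}.items():
    X=pts(cc,dd)
    w=(dd>0)&(X[...,1]>-280)&(X[...,1]<0)
    s=w&(X[...,2]>57)&(X[...,2]<67)&(X[...,0]>540)&(X[...,0]<630); q=X[s]
    q=q[abs(q[:,1]+140)<62]
    l=cv2.fitLine(q[:,:2].astype(np.float32),cv2.DIST_HUBER,0,.01,.01).ravel(); print(n,'spindle',len(q),np.degrees(np.arctan2(l[0],l[1])),l,np.percentile(q[:,2],[50,98]))
    r=w&(abs(X[...,2]-37.3)<2.5)&(X[...,0]<552)&(X[...,0]>440); q=X[r]
    if len(q)>50: print('rest',len(q),cv2.minAreaRect(q[:,:2].astype(np.float32)),np.median(q,0))
a=cv2.imread('pics/w3.png'); cv2.imwrite('pics/w3b.png',cv2.resize(a,(800,600),interpolation=cv2.INTER_CUBIC))
```

```text
4.7 [ 567.49850059 -132.89513059  164.93575817] [ 3.14141686e+00 -9.13406745e-05 -3.05596152e+00] [ 0.19411326  0.17645074 -0.95740213] 18.02667956230152
w3 spindle 2467 173.81691 [ 1.07705906e-01 -9.94182825e-01  5.78738281e+02 -1.43106857e+02] [60.46613142 64.02442344]
rest 12182 ((511.5491027832031, -122.69303894042969), (81.11327362060547, 176.62539672851562), 0.315082311630249) [ 511.65189717 -147.55378033   36.42913889]
top0 spindle 308 177.29083 [ 4.7266345e-02 -9.9888229e-01  5.8282635e+02 -1.4228645e+02] [61.27426858 66.74119341]
rest 554 ((514.6953125, -149.56785583496094), (81.71637725830078, 119.44876098632812), 3.787774085998535) [ 513.48763087 -149.35294368   37.42844333]
```

View pics/w3b.png

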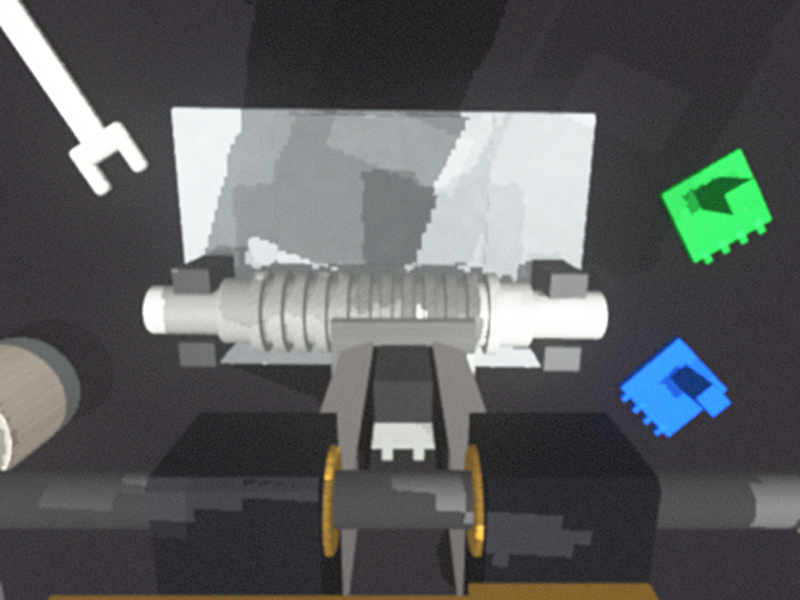

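The leaf is held below the fingers, with its teeth at (405,452). The thread runs from about x=235 to 490 px at row 310, partly hidden by the leaf, and the rest is at (350,190). Next I'll fit the spindle axis and groove phase from this depth image.

```bash
cat > fit.py <<'E'
from h import *
from scipy.optimize import least_squares
def run(f,zmin=41):
    p,d,c=load(f); X=pts(c,d); w=(d>0)&(abs(X[...,1]+142)<68)&(X[...,2]>zmin)&(X[...,2]<67)&(abs(X[...,0]-582)<30)
    q=X[w]
    def rad(v,q):
        a=v[1]; n=np.array([np.cos(a),np.sin(a)]); xx=(q[:,:2]-[v[0],-143])@n; return xx,q[:,2]-40-v[2]
    v=np.array([582,.07,0.])
    for i in range(8):
        xx,zz=rad(v,q); r=np.hypot(xx,zz); k=abs(r-24)<(3 if i<3 else 1.3)
        v=least_squares(lambda v:np.hypot(*rad(v,q[k]))-24,v,loss='soft_l1',f_scale=.5).x
    xx,zz=rad(v,q); r=np.hypot(xx,zz); yy=(q[:,:2]-[v[0],-143])@[-np.sin(v[1]),np.cos(v[1])]
    print(f,'axis x at y=-143, yaw deg, dz:',v[0].round(2),np.degrees(v[1]).round(2),v[2].round(2),k.sum())
    th=np.degrees(np.arctan2(zz,-xx)) # 0 = rest side, 90 top
    for lo in range(0,150,15):
        s=(th>=lo)&(th<lo+15)&(abs(r-21.5)<4.5)&(abs(yy)<62)
        if s.sum()<60: continue
        z=np.sum((24-np.clip(r[s],19,24))*np.exp(2j*np.pi*yy[s]/12)); den=np.sum(24-np.clip(r[s],19,24))
        print(lo+7.5,s.sum(),'groove centre mod12 %.2f  coh %.2f'%((np.angle(z)/2/np.pi*12)%12,abs(z)/den))
    return v
if __name__=='__main__':
    import sys
    for f in sys.argv[1:]: run(f)
E
python3 fit.py w3 top0 side0
python3 - <<'E'
from h import *
p,d,c=load('w3')
e=ray(c,np.array([[172,107],[596,115]])*.64,12); print('base edge',e,np.degrees(np.arctan2(e[0,0]-e[1,0],e[1,1]-e[0,1])))
e=ray(c,np.array([[145,310],[607,315]])*.64,45); print('spindle ends',e,e.mean(0))
E
```

```text
w3 axis x at y=-143, yaw deg, dz: 584.39 4.13 -0.71 2960
7.5 225 groove centre mod12 8.07  coh 0.61
22.5 526 groove centre mod12 8.17  coh 0.60
37.5 724 groove centre mod12 8.24  coh 0.59
52.5 874 groove centre mod12 8.26  coh 0.59
67.5 959 groove centre mod12 8.20  coh 0.60
82.5 606 groove centre mod12 8.16  coh 0.59
97.5 311 groove centre mod12 7.87  coh 0.57
112.5 242 groove centre mod12 7.61  coh 0.62
127.5 181 groove centre mod12 7.59  coh 0.59
142.5 99 groove centre mod12 7.30  coh 0.61
top0 axis x at y=-143, yaw deg, dz: 583.31 3.52 -0.3 177
side0 axis x at y=-143, yaw deg, dz: 585.64 4.43 1.02 257
base edge [[ 478.90325087 -274.86056994   12.        ]
 [ 462.39843951  -27.68988225   12.        ]] 3.8202517582070388
spindle ends [[ 593.28988498 -279.1514436    45.        ]
 [ 573.87114196  -13.41046401   45.        ]] [ 583.58051347 -146.28095381   45.        ]
```

The grooves are rings, with centres at y' ≡ 8.1 mod 12 measured from (584.4, -143). The axis is at x=584.4 with a yaw of about 4.1°. The leaf centre therefore goes to y' = 2.1. I'll stage above the rest with the tips at x' ≈ -34.

>>> jog_arm(plan=[-0.02,-0.005,0,0,0,-0.8,-0.045,-0.01,-0.01,0,0,-0.8,-0.0567,-0.0125,-0.04,0,0,-0.8,-0.0567,-0.0125,-0.08,0,0,-0.8,-0.0567,-0.0125,-0.1,0,0,-0.8,-0.0567,-0.0125,-0.105,0,0,-0.8,-0.0567,-0.0125,-0.105,0,0,-0.8,-0.0567,-0.0125,-0.105,0,0,-0.8,-0.0567,-0.0125,-0.105,0,0,-0.8])

```text
clock: 5.65
eef_pos: [511.4, -146.8, 61.2]
eef_rot: [-3.141, 0.002, -3.071]
wrist_force: [0.9, -1.1, -0.6]
finger_gap: 17.7
finger_force: 20.0
```

```bash
python3 - <<'E'
from h import *
s=manip.read_state(); print(s['clock'],s['eef_pos'],s['eef_rot'],s['wrist_force'],s['moment'],s['finger_gap'])
p,d,c=snap('wrist','w4')
X=pts(c,d)
w=(d>0)&(X[...,2]>80)&(X[...,2]<98)&(abs(X[...,1]+146)<9)&(abs(X[...,0]-511)<14); q=X[w]
if len(q)>20: print('tab top',len(q),q.mean(0))
a=cv2.imread('pics/w4.png'); cv2.imwrite('pics/w4b.png',cv2.resize(a,(800,600),interpolation=cv2.INTER_CUBIC))
E
python3 fit.py w4
```

```text
5.65 [ 511.37953979 -146.80909686   61.23602352] [-3.14073013e+00  1.90048889e-03 -3.07108283e+00] [ 0.91719702 -1.14694723 -0.57772046] [0.02599336 0.0388128  0.04166829] 17.70235088676981
tab top 1342 [ 509.59554328 -145.87008329   89.42167354]
w4 axis x at y=-143, yaw deg, dz: 584.37 3.93 -0.66 930
7.5 122 groove centre mod12 2.06  coh 0.32
82.5 465 groove centre mod12 8.05  coh 0.56
97.5 421 groove centre mod12 8.00  coh 0.62
112.5 284 groove centre mod12 8.02  coh 0.68
127.5 121 groove centre mod12 7.89  coh 0.65
```

View pics/w4b.png

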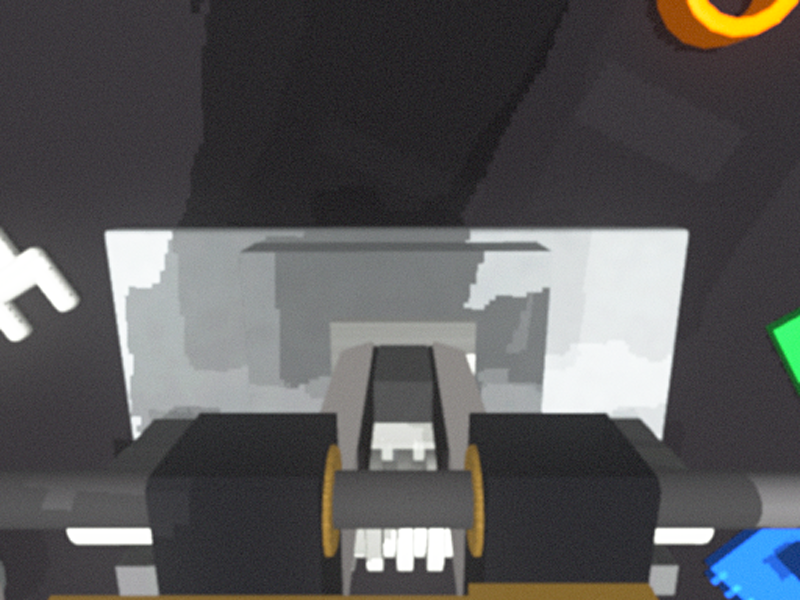

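The leaf is squarely over the rest, seen at (403,330). The thread is at (405,545), and the re-measured groove phase agrees at 8.05. I'll lower it gently onto the rest.

>>> jog_arm(plan=[0,0.0003,-0.004,0,0,0,0,0.0003,-0.008,0,0,0,0,0.0003,-0.0105,0,0,0,0,0.0003,-0.0115,0,0,0,0,0.0003,-0.0115,0,0,0,0,0.0003,-0.0115,0,0,0,0,0.0003,-0.0115,0,0,0])

```text
clock: 6.4
eef_pos: [510.7, -146.5, 48.6]
eef_rot: [-3.142, 0.0, -3.071]
wrist_force: [0.3, 0.5, -1.6]
finger_gap: 18.1
finger_force: 20.0
```

>>> jog_arm(plan=[0,0,-0.0003,0,0,0,0,0,-0.0006,0,0,0,0,0,-0.0006,0,0,0])

```text
clock: 6.7
eef_pos: [510.7, -146.5, 47.8]
eef_rot: [-3.142, 0.0, -3.071]
wrist_force: [-0.2, 0.1, -1.7]
finger_gap: 17.9
finger_force: 20.0
```

>>> jog_arm(plan=[0,0,-0.0003,0,0,0,0,0,-0.0006,0,0,0,0,0,-0.0006,0,0,0,0,0,-0.0006,0,0,0])

```text
clock: 7.1
eef_pos: [510.7, -146.5, 47.3]
eef_rot: [3.142, 0.0, -3.071]
wrist_force: [-0.3, 0.7, -1.1]
finger_gap: 18.0
finger_force: 20.0
```

>>> jog_arm(plan=[0,0,-0.0003,0,0,0,0,0,-0.0006,0,0,0,0,0,-0.0006,0,0,0,0,0,-0.0006,0,0,0])

```text
clock: 7.5
eef_pos: [510.7, -146.5, 47.2]
eef_rot: [-3.141, 0.0, -3.071]
wrist_force: [-4.0, 1.8, 6.3]
finger_gap: 18.0
finger_force: 20.0
```

It touches at z=47.2, as expected. I'll ease off slightly and advance towards the thread along the cradle x direction (0.9974, 0.0715).

>>> jog_arm(plan=[0.002,0.00014,0.0003,0,0,0,0.004,0.0003,0.0003,0,0,0,0.006,0.00043,0.0003,0,0,0,0.008,0.00057,0.0003,0,0,0,0.008,0.00057,0.0003,0,0,0])

```text
clock: 8.0
eef_pos: [518.9, -146.0, 47.2]
eef_rot: [-3.141, 0.0, -3.071]
wrist_force: [-3.2, -0.8, 4.4]
finger_gap: 17.9
finger_force: 20.0
```

>>> jog_arm(plan=[0.0005,3e-05,0,0,0,0,0.001,7e-05,0,0,0,0,0.0015,0.0001,0,0,0,0,0.002,0.00014,0,0,0,0,0.002,0.00014,0,0,0,0])

```text
clock: 8.5
eef_pos: [520.6, -145.9, 47.2]
eef_rot: [-3.141, -0.0, -3.071]
wrist_force: [-4.7, -0.5, 7.7]
finger_gap: 17.8
finger_force: 20.0
```

>>> jog_arm(plan=[0,0,0.0003,0,0,0,0.0005,3e-05,0.0003,0,0,0,0.001,7e-05,0.0003,0,0,0,0.001,7e-05,0.0003,0,0,0])

```text
clock: 8.9
eef_pos: [521.8, -145.7, 47.2]
eef_rot: [3.142, 0.0, -3.071]
wrist_force: [-1.0, -0.5, 0.8]
finger_gap: 17.9
finger_force: 20.0
```

>>> jog_arm(plan=[0.0005,3e-05,0,0,0,0,0.001,7e-05,0,0,0,0,0.001,7e-05,0,0,0,0])

```text
clock: 9.2
eef_pos: [522.8, -145.6, 47.2]
eef_rot: [3.142, 0.0, -3.071]
wrist_force: [0.6, 0.4, 0.4]
finger_gap: 17.8
finger_force: 20.0
```

>>> jog_arm(plan=[0.0005,3e-05,0,0,0,0,0.001,7e-05,0,0,0,0,0.001,7e-05,0,0,0,0])

```text
clock: 9.5
eef_pos: [523.8, -145.5, 47.2]
eef_rot: [-3.142, 0.0, -3.071]
wrist_force: [-0.0, 0.1, -0.7]
finger_gap: 17.9
finger_force: 20.0
```

There's no resistance with the tips nominally at -20.9, so the teeth are in the grooves. I'll keep going in small steps until the plate meets the crests.

>>> jog_arm(plan=[0.0003,2e-05,-0.0002,0,0,0,0.0006,4e-05,-0.0002,0,0,0,0.001,7e-05,-0.0002,0,0,0,0.001,7e-05,-0.0002,0,0,0])

```text
clock: 9.9
eef_pos: [524.7, -145.5, 47.2]
eef_rot: [-3.142, -0.0, -3.071]
wrist_force: [-4.3, -0.3, 4.9]
finger_gap: 18.1
finger_force: 20.0
```

>>> jog_arm(plan=[0.0003,2e-05,0,0,0,0,0.0006,4e-05,0,0,0,0,0.0006,4e-05,0,0,0,0])

```text
clock: 10.2
eef_pos: [525.1, -145.5, 47.2]
eef_rot: [-3.142, -0.0, -3.071]
wrist_force: [-5.3, -0.2, 6.3]
finger_gap: 18.0
finger_force: 20.0
```

>>> jog_arm(plan=[0.0,0,0.0002,0,0,0,0.0003,2e-05,0.0002,0,0,0,0.0006,4e-05,0.0002,0,0,0,0.0006,4e-05,0.0002,0,0,0])

```text
clock: 10.6
eef_pos: [525.2, -145.5, 47.2]
eef_rot: [3.141, -0.002, -3.071]
wrist_force: [-8.4, -1.2, 6.2]
finger_gap: 17.6
finger_force: 20.0
```

>>> jog_arm(plan=[0.0003,2e-05,0,0,0,0,0.0005,4e-05,0,0,0,0,0.0005,4e-05,0,0,0,0])

```text
clock: 10.9
eef_pos: [525.3, -145.5, 47.3]
eef_rot: [3.141, -0.003, -3.071]
wrist_force: [-13.5, -1.0, 9.2]
finger_gap: 18.0
finger_force: 20.0
```

The stop is hard at tips ≈ -19.4, against -19.3 for fully seated. I'll ease to a gentle press and hold it for a moment.

>>> jog_arm(plan=[-0.0004,-3e-05,0,0,0,0,-0.0004,-3e-05,0,0,0,0,-0.0004,-3e-05,0,0,0,0,-0.0004,-3e-05,0,0,0,0,-0.0004,-3e-05,0,0,0,0,-0.0004,-3e-05,0,0,0,0,-0.0004,-3e-05,0,0,0,0,-0.0004,-3e-05,0,0,0,0,-0.0004,-3e-05,0,0,0,0,-0.0004,-3e-05,0,0,0,0])

```text
clock: 11.9
eef_pos: [525.3, -145.5, 47.2]
eef_rot: [3.141, -0.002, -3.071]
wrist_force: [-9.2, -1.2, 7.7]
finger_gap: 18.1
finger_force: 20.0
```

Run:
```python
from h import *
s=manip.read_state(); print(s['clock'],s['eef_pos'],s['eef_rot'],s['wrist_force'],s['moment'])
```

```text
11.9 [ 525.302502   -145.496679     47.23922649] [ 3.14144306e+00 -1.65416431e-03 -3.07140507e+00] [-9.16474107 -1.2119943   7.68694172] [-0.16046285  1.72489553  0.05823333]
```

>>> jog_arm(plan=[-0.0003,-2e-05,0.0002,0,0,0,-0.0003,-2e-05,0.0002,0,0,0])

```text
clock: 12.1
eef_pos: [525.2, -145.5, 47.2]
eef_rot: [3.142, -0.001, -3.071]
wrist_force: [-6.4, -1.9, 4.0]
finger_gap: 17.9
finger_force: 20.0
```

>>> jog_arm(plan=[0,0,0,0,0,0,0,0,0,0,0,0,0,0,0,0,0,0,0,0,0,0,0,0,0,0,0,0,0,0], claw=0.045)

```text
clock: 12.6
eef_pos: [525.7, -145.4, 47.5]
eef_rot: [-3.142, 0.0, -3.071]
wrist_force: [1.4, -0.8, -0.6]
finger_gap: 44.8
finger_force: 0.0
```

>>> jog_arm(plan=[0,0,0.01,0,0,0,0,0,0.03,0,0,0,0,0,0.06,0,0,0,0,0,0.1,0,0,0,0,0,0.13,0,0,0,0.02,0,0.14,0,0,0,0.04,0,0.14,0,0,0,0.05,0,0.14,0,0,0,0.05,0,0.14,0,0,0,0.05,0,0.14,0,0,0], claw=0.09)

```text
clock: 13.6
eef_pos: [575.1, -145.3, 187.1]
eef_rot: [3.141, -0.001, -3.071]
wrist_force: [-0.5, -0.1, -0.1]
finger_gap: 90.0
finger_force: 0.0
```

```bash
python3 - <<'E'
from h import *
p,d,c=snap('wrist','w5'); X=pts(c,d)
w=(d>0)&(abs(X[...,1]+146)<40)&(abs(X[...,0]-530)<40)
for n,lo,hi in(('tab',72,80),('plate',40.2,47)):
    s=w&(X[...,2]>lo)&(X[...,2]<hi)&(X[...,0]<560); q=X[s]; print(n,np.median(q,0),cv2.minAreaRect(q[:,:2].astype(np.float32)))
a=cv2.imread('pics/w5.png')[100:320,130:390]; cv2.imwrite('pics/w5b.png',cv2.resize(a,None,fx=2.7,fy=2.7,interpolation=cv2.INTER_CUBIC))
E
python3 fit.py w5
```

```text
tab [ 524.97730599 -145.19509544   76.42605182] ((525.0728759765625, -145.1150665283203), (13.297560691833496, 17.573678970336914), 3.685488224029541)
plate [ 537.5326069  -143.67362806   42.42689081] ((535.8853759765625, -139.1022186279297), (51.964942932128906, 62.69609069824219), 3.9209256172180176)
w5 axis x at y=-143, yaw deg, dz: 584.39 4.15 -0.63 3541
7.5 358 groove centre mod12 8.29  coh 0.64
22.5 448 groove centre mod12 8.40  coh 0.59
37.5 600 groove centre mod12 8.38  coh 0.60
52.5 765 groove centre mod12 8.43  coh 0.58
67.5 836 groove centre mod12 8.44  coh 0.58
82.5 821 groove centre mod12 8.40  coh 0.58
97.5 768 groove centre mod12 8.40  coh 0.60
112.5 642 groove centre mod12 8.37  coh 0.60
127.5 477 groove centre mod12 8.40  coh 0.59
142.5 267 groove centre mod12 8.37  coh 0.61
```

View pics/w5b.png

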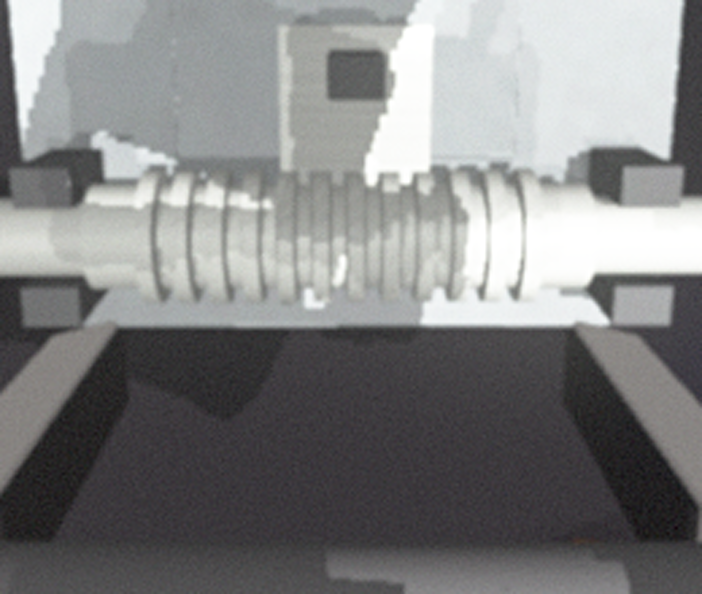

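The crop shows the leaf flat on the rest at (355,100), square to the spindle. Its plate is up against the crests at (355,175) with no visible gap, and the gripper is clear. The measured tips are at x' ≈ -19.6, so I'm handing the job in.

```bash
python3 -c "
from cell import manip
print(manip.sign_off())"
```

```text
the job is handed in; nothing more can be done
None
```

The matching four-tooth leaf is seated fully home in the thread, lying flat and square on the cradle's rest; it was pressed gently, released and handed in at about 14 s, and the arm moved nothing else.

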